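Put the standby radio's battery pack on charge and lock it in

TASK

Put the standby radio's battery pack on charge: swing the red cam lever of the charging cradle open so that its lobe clears the pocket, lower the pack (do not drop it) into the pocket with its cut corner matching the pocket's, flat and fully home, then swing the lever back to lock the pack in. Leave the other things on the table where they are.

Things in the scene. Friction and masses are not known exactly. Their poses are not given: they have to be found in the camera images.
- pack: Battery pack, about 0.45 kg: black slab 80 (x) x 120 (y) x 24 mm high; corner at -x, -y cut off at 45 degrees (22 mm legs), edged by a yellow stripe; two grey stripes at the +y end. On top a centred yellow grip rib 24 (x) x 80 (y) x 26 mm high, to be gripped along x; 28 mm of shoulder on each side. Origin: centre of the underside of the uncut outline. Lies flat, yaw within 1.2 rad of 0.
- pack_key (a point): Middle of the pack's cut-corner edge, at its shoulder (pack frame -29, -49, 24 mm).
- cradle: Charging cradle, fixed: base 124 (x) x 200 (y) x 10 mm, grey walls round the pocket up to 26 mm above the table, and at the +y end a pedestal 36 mm high that carries the cam lever. Yaw within 0.3 rad of 0. Origin: on the table under the pocket's centre; a seated pack has the cradle's yaw (same x and y directions).
- pocket (a point): Centre of the pocket's floor, 10 mm above the table; a seated pack's origin lies here. Pocket 84 (x) x 124 mm (y), 2 mm clearance each side of the pack, corner at -x, -y filled in at 45 degrees, so the pack enters one way round only. Straight for the lowest 8 mm, then a bright 45 degree lead-in, 8 mm wide, to the rim 16 mm above the floor.
- pocket_key (a point): Where point pack_key lies when the pack is seated (cradle frame -29, -49, 34 mm).
- cam_pivot (a point): Vertical pivot axis of the cam lever, on the pedestal's top (cradle frame 0, 90, 36 mm).
- cam (a joint): Cam lever angle, 0 to 1.55 rad, clockwise seen from above; stays where left (about 1.2 N at the knob moves it). 0 = open, arm along the cradle's +y, away from the pocket. 1.55 = locked, arm along the cradle's +x; the steel lobe then covers the pocket's +y end, 2.5 mm above a seated pack's shoulder. Starts at 1.0 to 1.45: the lobe blocks the pocket.
- knob (a point): Middle of the upright red knob at the end of the lever's arm, 70 mm from the pivot: a round post 16 mm in diameter, 96.5 mm above the table; this point lies on its axis at its top. The arm's top is 55.5 mm above the table, so some 40 mm of the post stand free.
- coaster: Round cork coaster, 96 mm in diameter, 8 mm thick; origin at the centre of its underside. Leave alone.
- flask: Red enamel flask with steel cup, 74 mm in diameter, 182 mm tall, standing; origin at the centre of its underside. Leave alone.
- tin: Khaki tin first-aid box with a white cross, 114 x 164 x 55 mm; origin at the centre of its underside. Leave alone.
- strip_a: Blue flight strip holder lying flat, 28 x 200 x 10 mm; origin at the centre of its underside. Leave alone.
- strip_b: Orange flight strip holder lying flat, 28 x 200 x 10 mm; origin at the centre of its underside. Leave alone.
- mug: White mug, 80 mm in diameter, 90 mm tall; origin at the centre of its underside. Leave alone.
- radio: Black handheld radio lying flat, 60 x 135 x 36 mm and a 110 mm aerial; origin at the centre of the case's underside. Leave alone.

How it is judged (in metres and radians):
On the way, in this order (a step that is already met when the one before it is completed fails the run):
1. The cam lever is swung open, to within 0.15 rad of its open stop, with the pack not yet in the pocket (value of joint cam below 0.15 rad and horizontal distance between pack and pocket above 0.03 m), for 0.2 s.
2. With the lever still open (below 0.25 rad) the pack is in the pocket, cut corners matching: centre within 4.5 mm, underside within 2.5 mm of the floor, level within 0.03, square within 0.06 rad (value of joint cam below 0.25 rad and horizontal distance between pack and pocket below 0.0045 m and z of pack in the frame of pocket between -0.0025 and 0.0025 m and angle between pack's own z axis and vertical below 0.03 rad and angle between the y axis of pack and the y axis of cradle, either way round below 0.06 rad and distance between pack_key and pocket_key below 0.008 m), for 0.3 s.
At the end, for the whole second after the job is handed in: The pack rests in the pocket, cut corner to cut corner (pack_key within 8 mm of pocket_key), centre within 4.5 mm, underside within 2.5 mm of the floor, level within 0.03 rad, square within 0.06 rad; the cam lever rests beyond 1.3 rad, its lobe over the pack (value of joint cam above 1.3 rad and horizontal distance between pack and pocket below 0.0045 m and z of pack in the frame of pocket between -0.0025 and 0.0025 m and angle between pack's own z axis and vertical below 0.03 rad and angle between the y axis of pack and the y axis of cradle, either way round below 0.06 rad and distance between pack_key and pocket_key below 0.008 m and linear speed of pack below 0.02 m/s and velocity of joint cam between -0.1 and 0.1 rad/s); the robot touches nothing.
It fails at once if The pack is dropped or slammed into the cradle (faster than 0.4 m/s less than 40 mm above the pocket's floor) (horizontal distance between pack and pocket below 0.06 m and z of pack in the frame of pocket below 0.04 m and linear speed of pack above 0.4 m/s).
It fails at once if The coaster, flask, tin, a strip holder, the mug or the radio is moved by more than 30 mm (distance of any of coaster, flask, tin, strip_a, strip_b, mug, radio from where it was at the start of the episode above 0.03 m).
It also fails if it takes over 70 s, if anything falls off the work surface, if the arm or the gripper's body presses on something with over 40 N, if the wrist force passes 120 N, or if a joint passes its speed limit or range.

ROBOT

A 6-joint arm with a two-finger parallel gripper is mounted at the origin on the work surface. World frame = base frame: x ahead of the robot, y to its left, z up, the work surface at z = 0. Lengths are in m, angles in degrees, forces in N, time in s.
With the tool pointing down it reaches from about 0.3 to 0.75 m from the base axis. Payload 8.5 kg.
Tool frame: the origin (TCP) lies at the very end of the fingers, on their centre line; the grasp point (between the pads) lies 19 mm behind it; z points along the fingers, y is the line along which they close (so a half turn about z gives the same grasp; the last joint's range is limited). The gripper opens to 85 mm and grips with 20 to 120 N. Pads are 22 mm wide; open, the fingers measure 114 mm over their backs; the gripper's body (76 mm by 85 mm) begins 54 mm behind the grasp point. The pads swing forward as they close: fully open they stand 13 mm farther back than shut.
Start: joints at [-79.315, 21.807, 74.336, -0, 83.858, -12.336], TCP at [0.215, -0.506, 0.231] pointing down, gripper open.
Joint ranges: [-178.18, 178.18], [-50.72, 133.34], [12.68, 142.11], [-81.47, 261.47], [9.98, 163.14], [-165.26, 165.26]. Speed limits (degrees/s): [136.94, 136.94, 180, 180, 180, 180].

INTERFACE

Orientations are given as a 3x3 rotation matrix whose columns are the frame's x, y, z axes.
In Python, from rig import observe, cams, ticket gives the robot as it stands.
- The arm moves only by the tool move_arm, never from a script. Its arguments are lists of equal length, an entry for each row: "jaw": the finger opening in cm, from 0 to 8.54; "dp": the shift along the tool's x, y, z in cm, a list of three; "turn": the turn, a rotation vector about the tool's x, y, z in rad, a list of three. In form: {"jaw": [jaw, ...], "dp": [[tx, ty, tz], ...], "turn": [[wx, wy, wz], ...]}. A call has 1 to 12 rows; each row shifts and turns the commanded pose from where the row before left it, along the tool's axes as they then stand; what a row does not reach is not made up. A row lasts 1/12 s, in which the tool goes at most 41.7 mm and 7.16 degrees, less where a joint would pass 70% of its speed; a pose out of reach is approached as far as the arm can. A call is refused whole if a number of a shift passes 4.17 or a number of a turn 0.125, either way. A call with a gripper value outside its range is refused whole. The fingers move at their own pace and stop on an object; "force" is the grip in N (left out, the last holds). Time passes only in rows, so rows that do not move let the fingers close. It gives the time, the measured TCP pose, the force, the opening and the grip force at its end, in the units of the state.
- observe(): the state, without advancing time (a new reading comes with each control period).
- cams.get_image(name): name is "scene" or "top"; returns (picture, depth): 384x512x3 uint8, red, green, blue; 384x512 float32, m along the optical axis (not along the pixel's ray), 0 where there is no reading.
- cams.calibration(name): a dict with "vertical_fov" (degrees; the focal length in pixels is half the picture's height over the tangent of half this angle, whatever the lens; pixels are square), "cx", "cy" (the principal point, pixels), "k1" (the pictures are not rectified: a ray, as slopes to the right and down, at radius r is drawn at 1 + k1 r^2 times it, then the intrinsics apply), "view" (4x4, takes a point from world to camera coordinates). Camera axes: x right, y up, looking along -z (the intrinsics and any distortion apply to the point x, -y, -z); pixel columns grow to the right and rows downward; lengths in m; the calibration is good to about 2 mm. A picture is of the moment at which its call begins. calibration takes no time and is no camera call.
- ticket.close_job(): hands the job in; it is judged then, once.
Trained networks look in the newest picture that a camera, given by its name, has taken for a name from the list of things; names that differ only in an ending like _2 or _b are one class to them, and where a whole thing is asked for, a point or a joint stands for the part that bears it (a point fixed in the world has none). Each returns a list of dicts, best first, with "p" (0 to 1); they miss things now and then, are a little off and sometimes report something else, mostly with a low value. They report only what shows in the picture. A call takes as long as a camera call.
- cams.spot_in(camera, query): "box" ([centre column, centre row, width, height] as shares, 0 to 1, of the picture: columns of its width, rows of its height, round what is visible of it).
- cams.outline_of(camera, query): "mask" (384x512 bool, what is visible of it) and "box" ([centre column, centre row, width, height] as shares, 0 to 1, of the picture: columns of its width, rows of its height, round what is visible of it).
- cams.mark_of(camera, query): "location" ([column, row] as shares, 0 to 1, of the picture: columns of its width, rows of its height: a listed point, or the origin of a listed thing).
The state is a dict: "time_s": time; "q": joint angles; "qvel": joint speeds; "joint_efforts": joint torques, N m; "position": TCP position; "tool_rot": TCP orientation; "ft_force": force on the tool from outside, world axes, zero at the start; "wrist_torque": the same for the moment, N m; "grip_width": finger opening in m; "gripper_force": force on a finger pad.
Only numpy, scipy, OpenCV 4.12 (cv2) and the standard library are available. Lean on these libraries where they do the work, as an engineer would, in place of code of your own. Each camera call takes 0.05 s, during which the arm holds its last target. There are 200 camera calls.

## Working session

There is one attempt and no reset: what is moved stays moved. The work goes in short steps, Python scripts to look and compute and a tool call to move; the robot and the scene stay as the last step left them, time stands still between calls to the robot, and variables do not carry over. Pictures are saved under pics/ and viewed, at most 10 in all, crops included, and the job is handed in when it is done.

Besides the shell and the picture viewer there is one more tool, called after "Call:" as a command line: name --argument value ..., lists and objects as JSON in quotes. move_arm: Moves the arm, as the interface text tells. Its arguments: {"type":"object","properties":{"jaw":{"type":"array","items":{"type":"number"}},"dp":{"type":"array","items":{"type":"array","items":{"type":"number"}}},"turn":{"type":"array","items":{"type":"array","items":{"type":"number"}}},"force":{"type":"number"}},"required":["jaw","dp","turn"]}

```bash
mkdir -p pics; cat > h.py <<'E'
import numpy as np, cv2
from rig import observe, cams, ticket
def cal(n):
    c=cams.calibration(n); f=192/np.tan(np.radians(c["vertical_fov"])/2)
    return c,f
def ray(n,u,v):
    c,f=cal(n); x=(np.asarray(u,float)-c["cx"])/f; y=(np.asarray(v,float)-c["cy"])/f
    a,b=x.copy(),y.copy()
    for _ in range(20):
        s=1+c["k1"]*(a*a+b*b); a=x/s; b=y/s
    return a,b
def world(n,u,v,d):
    a,b=ray(n,u,v); V=np.linalg.inv(np.array(cams.calibration(n)["view"]))
    p=np.stack([a*d,-b*d,-np.asarray(d)*np.ones_like(a),np.ones_like(a)],-1)
    return (p@V.T)[...,:3]
def atz(n,u,v,z):
    V=np.linalg.inv(np.array(cams.calibration(n)["view"])); o=V[:3,3]
    p=world(n,u,v,1.0); r=p-o
    return o+r*((z-o[2])/r[...,2])[...,None]
def proj(n,P):
    c,f=cal(n); P=np.atleast_2d(P); q=(np.c_[P,np.ones(len(P))]@np.array(c["view"]).T)
    a=q[:,0]/-q[:,2]; b=-q[:,1]/-q[:,2]; s=1+c["k1"]*(a*a+b*b)
    return np.c_[c["cx"]+f*a*s, c["cy"]+f*b*s]
def cloud(n,d):
    v,u=np.mgrid[0:384,0:512]; return world(n,u,v,d)
E
python3 - <<'E'
from h import *
for n in("top","scene"):
    im,d=cams.get_image(n); cv2.imwrite(f"pics/{n}0.png",im[...,::-1]); np.save(f"{n}0.npy",d)
    print(n,np.round(np.linalg.inv(np.array(cams.calibration(n)["view"]))[:3],3).tolist())
    for q,z in (("pack",0),("pack_key",.024),("pocket",.010),("pocket_key",.034),("cam_pivot",.036),("knob",.0965)):
        for r in cams.mark_of(n,q)[:2]:
            u,v=r["location"][0]*512,r["location"][1]*384
            print(q,round(r["p"],2),round(u),round(v),np.round(atz(n,np.array(u),np.array(v),z),4))
o=observe();print(o["position"],np.round(o["tool_rot"],3).tolist(),o["time_s"])
E
```

```text
top [[-0.023, 0.988, -0.154, 0.296], [-1.0, -0.02, 0.023, 0.017], [0.02, 0.155, 0.988, 1.607]]
pack 0.64 357 180 [ 0.5922 -0.3671  0.    ]
pack_key 0.75 374 174 [ 0.606  -0.4252  0.024 ]
pocket 0.57 231 213 [0.4849 0.0741 0.01  ]
pocket_key 0.8 242 223 [0.4458 0.0384 0.034 ]
cam_pivot 0.65 202 211 [0.4879 0.1713 0.036 ]
cam_pivot 0.37 234 211 [0.4857 0.0648 0.036 ]
knob 0.57 196 187 [0.5599 0.1849 0.0965]
scene [[0.361, -0.676, 0.642, 1.683], [0.933, 0.256, -0.255, -0.455], [0.008, 0.691, 0.723, 1.351]]
pack 0.59 171 234 [ 0.5954 -0.3591  0.    ]
pack_key 0.63 153 234 [ 0.5887 -0.4216  0.024 ]
pocket 0.72 302 172 [0.4784 0.2147 0.01  ]
pocket 0.34 316 233 [0.782  0.1277 0.01  ]
pocket_key 0.89 259 176 [0.4601 0.0337 0.034 ]
pocket_key 0.6 276 179 [0.5018 0.0894 0.034 ]
cam_pivot 0.6 294 171 [0.4868 0.1732 0.036 ]
knob 0.71 304 171 [0.5549 0.1808 0.0965]
[ 0.21507754 -0.50618589  0.23132046] [[0.92, 0.391, -0.0], [0.391, -0.92, 0.0], [0.0, -0.0, -1.0]] 0.7
```

View pics/top0.png

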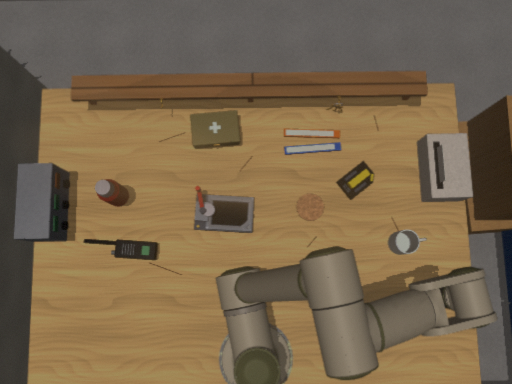

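View pics/scene0.png

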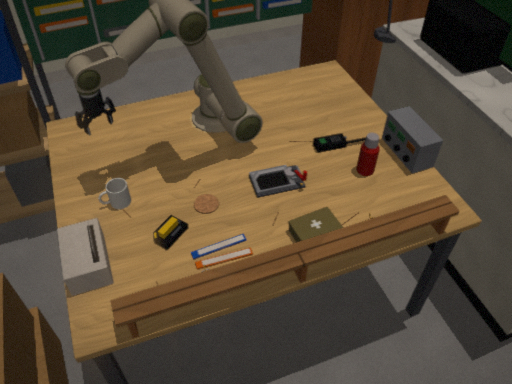

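```bash
cat >> h.py <<'E'
from scipy.optimize import minimize
def box(x0,x1,y0,y1,z0,z1): return np.array([[x,y,z] for x in(x0,x1) for y in(y0,y1) for z in(z0,z1)],float)
PACK=np.array([[x,y,z] for x,y in((-.018,-.06),(.04,-.06),(.04,.06),(-.04,.06),(-.04,-.038)) for z in(0,.024)])
MODEL={"pack":[PACK,box(-.012,.012,-.04,.04,.024,.05)],
 # wall outline assumed = base outline; y span set in fit
 "cradle":[box(-.062,.062,-.07,.13,0,.01),box(-.05,.05,-.07,.07,0,.026)]}
def place(P,x,y,a,z=0):
    c,s=np.cos(a),np.sin(a); return P@np.array([[c,-s,0],[s,c,0],[0,0,1]]).T+[x,y,z]
def sil(n,parts,p,z=0,S=4,roi=None):
    u0,v0,w,h=roi; m=np.zeros((h*S,w*S),np.uint8)
    for P in parts:
        q=(proj(n,place(P,*p,z))-[u0-.5,v0-.5])*S
        cv2.fillConvexPoly(m,cv2.convexHull(np.round(q*16).astype(np.int32)),255,shift=4)
    return cv2.resize(m,(w,h),interpolation=cv2.INTER_AREA)/255.
def fit(n,parts,mask,p0,z=0):
    q=proj(n,[[p0[0],p0[1],z]])[0]; roi=(int(q[0])-50,int(q[1])-50,100,100)
    M=mask[roi[1]:roi[1]+100,roi[0]:roi[0]+100].astype(float)
    f=lambda d:np.abs(sil(n,parts,(p0[0]+d[0]*.01,p0[1]+d[1]*.01,p0[2]+d[2]*.1),z,roi=roi)-M).sum()/M.sum()
    b=min((minimize(f,[0,0,k],method="Nelder-Mead",options=dict(initial_simplex=[[0,0,k],[1,0,k],[0,1,k],[0,0,k+2]])) for k in(-3,0,3)),key=lambda r:r.fun)
    return np.array(p0)+b.x*[.01,.01,.1],b.fun
E
python3 - <<'E'
from h import *
for n in("top","scene"):
    im,d=cams.get_image(n); C=cloud(n,d)
    big=[]
    for k,p0 in(("pack",(.592,-.365,np.radians(-55))),("cradle",(.485,.074,0))):
        r=cams.outline_of(n,k)
        if not r: print(n,k,"none"); continue
        m=r[0]["mask"]; print(n,k,r[0]["p"],m.sum())
        if k=="pack": print(fit(n,MODEL[k],m,p0))
        else: print(fit(n,MODEL[k],m,p0))
    # knob: red, high
    h=im.astype(int); red=(h[...,0]>120)&(h[...,1]<70)&(h[...,2]<70)&(np.hypot(C[...,0]-.55,C[...,1]-.18)<.1)
    print("red",red.sum(),np.round(C[red].mean(0),4),np.round(C[red&(C[...,2]>.088)].mean(0),4))
    for p,nm in (((.592,-.365,0),"p"),((.485,.1,0),"c")):
        q=proj(n,[p])[0].astype(int); c=im[q[1]-30:q[1]+30,q[0]-40:q[0]+40]; big.append(cv2.resize(c,None,fx=5,fy=5,interpolation=cv2.INTER_CUBIC)); print(nm,q-[40,30])
    cv2.imwrite(f"pics/{n}_big.png",np.vstack(big)[...,::-1])
a=cv2.imread("pics/top_big.png");b=cv2.imread("pics/scene_big.png");cv2.imwrite("pics/big.png",np.hstack([a,b]))
E
```

```text
top pack 0.85 795
(array([ 0.58962701, -0.36521314,  0.64913045]), np.float64(0.050151683314835376))
top cradle 0.73 2074
(array([ 0.48264854,  0.0680681 , -0.08483587]), np.float64(0.05865524609072173))
red 50 [0.5306 0.1763 0.0606] [0.5577 0.1798 0.0954]
p [315 149]
c [183 182]
scene pack 0.63 729
(array([ 0.59119758, -0.36452621,  0.64593243]), np.float64(0.04728475752440894))
scene cradle 0.88 1345
(array([ 0.47569389,  0.07555437, -0.10767607]), np.float64(0.09010277717034769))
red 8 [0.544  0.1864 0.0788] [0.5589 0.1811 0.0964]
p [129 204]
c [236 151]
```

View pics/big.png

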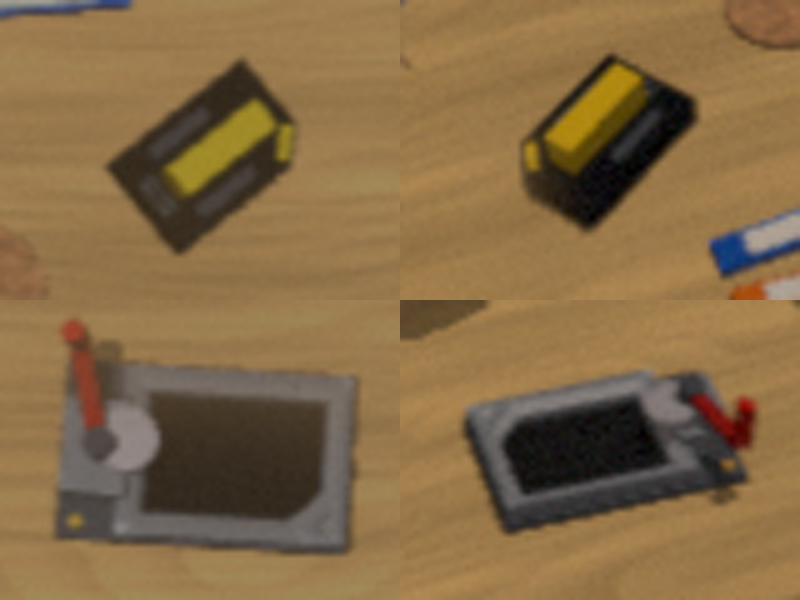

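The top crop shows the pack with its cut corner at (290,140), pointing towards −y, which matches yaw ≈ 0.65. It also shows the cradle with the lever knob at (72,330) and its lobe over the pocket's +y end. I'll go to the knob first.

Call:
move_arm --jaw '[2.4,2.4,2.4,2.4,2.4,2.4,2.4,2.4,2.4,2.4,2.4,2.4]' --dp '[[0,0,0],[0,0,0],[2.2,-2.69,0.3],[2.2,-2.69,0.3],[2.2,-2.69,0.3],[2.2,-2.69,0.3],[2.2,-2.69,0.3],[2.2,-2.69,0.3],[2.2,-2.69,0.3],[2.2,-2.69,0.3],[2.2,-2.69,0.3],[2.2,-2.69,0.3]]' --turn '[[0,0,0.0875],[0,0,0.0875],[0,0,0],[0,0,0],[0,0,0],[0,0,0],[0,0,0],[0,0,0],[0,0,0],[0,0,0],[0,0,0],[0,0,0]]' --force 30

```text
time_s: 2.0
position: [0.3694, -0.193, 0.2014]
tool_rot: [[0.974, 0.225, 0.0], [0.225, -0.974, -0.0], [0.0, 0.001, -1.0]]
ft_force: [0.6, 0.2, 1.1]
grip_width: 0.0235
gripper_force: 0.0
```

Call:
move_arm --jaw '[2.4,2.4,2.4,2.4,2.4,2.4,2.4,2.4,2.4,2.4,2.4,2.4]' --dp '[[2.2,-2.69,0.3],[2.2,-2.69,0.3],[2.2,-2.69,0.3],[2.2,-2.69,0.3],[2.2,-2.69,0.3],[2.2,-2.69,0.3],[2.2,-2.69,0.3],[2.2,-2.69,0.3],[2.2,-2.69,0.3],[2.2,-2.69,0.3],[0,0,0],[0,0,0]]' --turn '[[0,0,0],[0,0,0],[0,0,0],[0,0,0],[0,0,0],[0,0,0],[0,0,0],[0,0,0],[0,0,0],[0,0,0],[0,0,0],[0,0,0]]'

```text
time_s: 3.0
position: [0.523, 0.1183, 0.1708]
tool_rot: [[0.974, 0.228, -0.001], [0.228, -0.974, -0.0], [-0.001, -0.0, -1.0]]
ft_force: [-0.9, -0.6, -0.2]
grip_width: 0.0243
gripper_force: 0.0
```

Call:
move_arm --jaw '[3,3,3,3,3,3,3,3,3,3]' --dp '[[1.62,-1.75,1],[1.62,-1.75,1],[1.62,-1.75,1],[0,0,1],[0,0,1.2],[0,0,1.2],[0,0,1.2],[0,0,1.2],[0,0,1.2],[0,0,0.9]]' --turn '[[0,0,0],[0,0,0],[0,0,0],[0,0,0],[0,0,0],[0,0,0],[0,0,0],[0,0,0],[0,0,0],[0,0,0]]'

```text
time_s: 3.83
position: [0.5579, 0.1777, 0.0616]
tool_rot: [[0.975, 0.224, -0.001], [0.224, -0.975, -0.0], [-0.001, 0.0, -1.0]]
ft_force: [-0.1, -0.0, -0.7]
grip_width: 0.0298
gripper_force: 0.0
```

Call:
move_arm --jaw '[2,2,2,2,2,2,2,2,2,2,2,2]' --dp '[[0,0,0],[0,0,0],[-0.035,-0.7,0],[-0.035,-0.7,0],[-0.035,-0.7,0],[-0.035,-0.7,0],[-0.035,-0.7,0],[-0.035,-0.7,0],[-0.035,-0.7,0],[-0.035,-0.7,0],[-0.035,-0.7,0],[-0.035,-0.7,0]]' --turn '[[0,0,0],[0,0,0],[0,0,-0.1],[0,0,-0.1],[0,0,-0.1],[0,0,-0.1],[0,0,-0.1],[0,0,-0.1],[0,0,-0.1],[0,0,-0.1],[0,0,-0.1],[0,0,-0.1]]'

```text
time_s: 4.83
position: [0.5147, 0.2295, 0.0637]
tool_rot: [[0.333, 0.943, 0.004], [0.943, -0.333, 0.001], [0.002, 0.003, -1.0]]
ft_force: [3.1, 0.6, 0.1]
grip_width: 0.0196
gripper_force: 1.0
```

Call:
move_arm --jaw '[2,2,2,2,2,2]' --dp '[[-0.035,-0.7,0],[-0.035,-0.7,0],[-0.02,-0.5,0],[0,-0.3,0],[0,0,0],[0,0,0]]' --turn '[[0,0,-0.1],[0,0,-0.1],[0,0,-0.07],[0,0,0],[0,0,0],[0,0,0]]'

```text
time_s: 5.33
position: [0.493, 0.2334, 0.0632]
tool_rot: [[0.076, 0.997, 0.002], [0.997, -0.076, 0.0], [0.001, 0.002, -1.0]]
ft_force: [2.3, 0.4, 1.0]
grip_width: 0.0198
gripper_force: 1.2
```

Call:
move_arm --jaw '[2,2,2,2,2]' --dp '[[0,-0.2,0],[0,-0.2,0],[0,-0.2,0],[0,0,0],[0,0,0]]' --turn '[[0,0,0],[0,0,0],[0,0,0],[0,0,0],[0,0,0]]'

```text
time_s: 5.75
position: [0.4925, 0.2334, 0.0635]
tool_rot: [[0.077, 0.997, 0.014], [0.997, -0.077, 0.001], [0.002, 0.014, -1.0]]
ft_force: [23.4, -1.4, -8.7]
grip_width: 0.0201
gripper_force: 12.2
```

Call:
move_arm --jaw '[3,3,3,3,3,3,3,3,3,3,3,3]' --dp '[[0,0.6,0],[0,0.2,-0.3],[0,0,-2],[0,0,-3],[0,0,-3],[0,0,-2],[0,0,0],[0,0,0],[0,0,0],[0,0,0],[0,0,0],[0,0,0]]' --turn '[[0,0,0],[0,0,0],[0,0,0],[0,0,0],[0,0,0],[0,0,0],[0,0,-0.121],[0,0,-0.121],[0,0,-0.121],[0,0,-0.121],[0,0,-0.121],[0,0,-0.121]]'

```text
time_s: 6.75
position: [0.4934, 0.2332, 0.1654]
tool_rot: [[-0.611, 0.792, -0.002], [0.792, 0.611, -0.0], [0.001, -0.002, -1.0]]
ft_force: [1.1, -0.3, -1.3]
grip_width: 0.0302
gripper_force: 0.0
```

Call:
move_arm --jaw '[5,5,5,5,5,5,5,5,5,5,5,5]' --dp '[[-2.96,-1.6,0.2],[-2.96,-1.6,0.2],[-2.96,-1.6,0.2],[-2.96,-1.6,0.2],[-2.96,-1.6,0.2],[-2.96,-1.6,0.2],[-2.96,-1.6,0.2],[-2.96,-1.6,0.2],[-2.96,-1.6,0.2],[-2.96,-1.6,0.2],[-2.96,-1.6,0.2],[-2.96,-1.6,0.2]]' --turn '[[0,0,0],[0,0,0],[0,0,0],[0,0,0],[0,0,0],[0,0,0],[0,0,0],[0,0,0],[0,0,0],[0,0,0],[0,0,0],[0,0,0]]'

```text
time_s: 7.75
position: [0.5565, -0.1668, 0.1413]
tool_rot: [[-0.606, 0.795, -0.001], [0.795, 0.606, 0.001], [0.002, -0.001, -1.0]]
ft_force: [1.3, 1.1, 0.0]
grip_width: 0.0502
gripper_force: 0.0
```

Call:
move_arm --jaw '[5,5,5,5,5,5,5,5]' --dp '[[-2.96,-1.6,0.2],[-2.96,-1.6,0.2],[-2.96,-1.6,0.2],[-2.96,-1.6,0.2],[-2.96,-1.6,0.2],[-2.96,-1.6,0.2],[0,0,0],[0,0,0]]' --turn '[[0,0,0],[0,0,0],[0,0,0],[0,0,0],[0,0,0],[0,0,0],[0,0,0],[0,0,0]]'

```text
time_s: 8.42
position: [0.5877, -0.366, 0.1284]
tool_rot: [[-0.605, 0.797, -0.002], [0.797, 0.605, 0.002], [0.002, -0.0, -1.0]]
ft_force: [-0.2, -0.0, -0.5]
grip_width: 0.05
gripper_force: 0.0
```

```bash
python3 - <<'E'
from h import *
big=[]
for n in("top","scene"):
    im,d=cams.get_image(n); np.save(f"{n}1.npy",d); cv2.imwrite(f"pics/{n}1.png",im[...,::-1])
    q=proj(n,[[.485,.1,0]])[0].astype(int); print(q-[40,30])
    big.append(cv2.resize(im[q[1]-30:q[1]+30,q[0]-40:q[0]+40],None,fx=5,fy=5,interpolation=cv2.INTER_CUBIC))
    C=cloud(n,d);h=im.astype(int); red=(h[...,0]>110)&(h[...,1]<75)&(h[...,2]<75)&(np.hypot(C[...,0]-.5,C[...,1]-.2)<.08)
    k=red&(C[...,2]>.085); print(n,red.sum(),k.sum(),np.round(C[k].mean(0),4))
    # depth based: rim points z in .02-.03, floor z<.016
    near=(abs(C[...,0]-.48)<.1)&(C[...,1]<.15)&(C[...,1]>-.03)
    rim=near&(abs(C[...,2]-.026)<.004); fl=near&(abs(C[...,2]-.010)<.003)
    print("rim",rim.sum(),"floor",fl.sum(), np.round(C[rim].min(0),4),np.round(C[rim].max(0),4))
    # dark floor
    g=h.sum(2); 
    dark=near&(g<150)&(C[...,2]<.022); print("dark",dark.sum(),np.round(C[dark].mean(0),4))
    pts=cv2.minAreaRect(C[dark][:,:2].astype(np.float32)); print(pts)
cv2.imwrite("pics/big1.png",np.vstack(big)[...,::-1])
E
```

```text
[183 182]
top 60 13 [0.495  0.2381 0.0946]
rim 264 floor 532 [ 0.4228 -0.0019  0.022 ] [0.5448 0.1491 0.0298]
dark 567 [0.4751 0.0817 0.009 ]
((0.47609102725982666, 0.07984127104282379), (0.11586122214794159, 0.0673385038971901), 82.24188995361328)
[236 151]
scene 30 6 [0.4983 0.2352 0.0983]
rim 242 floor 379 [ 0.4183 -0.0021  0.022 ] [0.5508 0.1493 0.03  ]
dark 465 [0.4851 0.0778 0.004 ]
((0.5039308071136475, 0.07037311792373657), (0.14636315405368805, 0.14924736320972443), 1.7121351957321167)
```

View pics/big1.png

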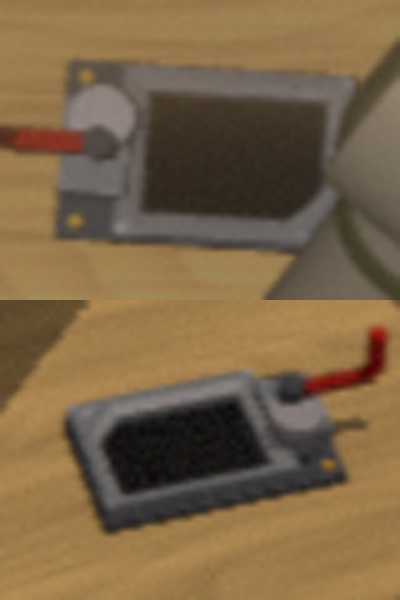

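```bash
python3 - <<'E'
from h import *
def poly(sx,sy,z):
    return np.array([[x*sx,y*sy,z] for x,y in((-.020,-.062),(.042,-.062),(.042,.062),(-.042,.062),(-.042,-.040))])
for n in("top","scene"):
    im=cv2.imread(f"pics/{n}1.png")
    q=proj(n,[[.48,.075,0]])[0].astype(int); roi=(q[0]-30,q[1]-25,60,50)
    g=im[roi[1]:roi[1]+50,roi[0]:roi[0]+60].astype(float).mean(2)
    c=g[22:28,27:33].mean()
    for z in(.018,):
      def f(d,full=False):
        P=poly(1+d[3]*.1,1+d[4]*.1,z)
        m=sil(n,[P],(.48+d[0]*.01,.075+d[1]*.01,-.09+d[2]*.1),0,roi=roi)
        # piecewise contrast: inside vs ring just outside
        P2=poly((1+d[3]*.1)*1.10,(1+d[4]*.1)*1.07,z)
        m2=sil(n,[P2],(.48+d[0]*.01,.075+d[1]*.01,-.09+d[2]*.1),0,roi=roi)
        r=np.clip(m2-m,0,1); a=(g*m).sum()/m.sum(); b=(g*r).sum()/r.sum()
        return (((g-a)**2*m).sum()+((g-b)**2*r).sum())/m2.sum()/(b-a)**2
      b=min((minimize(f,s,method="Nelder-Mead",options=dict(maxiter=1500,initial_simplex=np.vstack([s,np.array(s)+np.eye(5)*.6]))) for s in([0,0,0,0,0],[0,.5,0,-.5,-.5])),key=lambda r:r.fun)
      d=b.x; x,y,a=.48+d[0]*.01,.075+d[1]*.01,-.09+d[2]*.1
      print(n,z,np.round([x,y,a,1+d[3]*.1,1+d[4]*.1],4),round(b.fun,3),"knob->",np.round(place(np.array([[0,.16,0],[0,.09,0]]),x,y,a)[:,:2],4))
    for q_ in("pocket","cam_pivot","pocket_key"): pass
    D=np.load(f"{n}1.npy");C=cloud(n,D)
    near=(abs(C[...,0]-.48)<.075)&(C[...,1]<.16)&(C[...,1]>-.03)
    # outer outline: pixels above table > .006 in depth
    m=near&(C[...,2]>.018)&(C[...,2]<.034); print("z med",np.median(C[m],axis=0))
E
```

```text
top 0.018 [ 0.4821  0.08   -0.0811  0.96    0.9708] 0.048 knob-> [[0.495  0.2395]
 [0.4894 0.1697]]
z med [0.48361446 0.09432524 0.02325723]
scene 0.018 [ 0.483   0.0785 -0.0762  0.9172  0.9693] 0.052 knob-> [[0.4952 0.238 ]
 [0.4898 0.1682]]
z med [0.48017862 0.07496059 0.02441318]
```

Call:
move_arm --jaw '[5,5,5,5]' --dp '[[-0.07,0.28,2.5],[0,0,2.5],[0,0,2],[0,0,0]]' --turn '[[0,0,0],[0,0,0],[0,0,0],[0,0,0]]'

```text
time_s: 8.85
position: [0.5897, -0.3608, 0.0554]
tool_rot: [[-0.608, 0.794, -0.006], [0.794, 0.608, 0.006], [0.008, -0.002, -1.0]]
ft_force: [0.7, 0.4, -0.8]
grip_width: 0.05
gripper_force: 0.0
```

Call:
move_arm --jaw '[5,5,5,5,2.2,2.2,2.2,2.2,2.2,2.2,2.2,2.2]' --dp '[[-0.35,-0.2,1.0],[0,0,1.0],[0,0,0.7],[0,0,0],[0,0,0],[0,0,0],[0,0,0],[0,0,0],[0,0,0],[0,0,0],[0,0,0],[0,0,0]]' --turn '[[0,0,0],[0,0,0],[0,0,0],[0,0,0],[0,0,0],[0,0,0],[0,0,0],[0,0,0],[0,0,0],[0,0,0],[0,0,0],[0,0,0]]' --force 70

```text
time_s: 9.85
position: [0.5921, -0.368, 0.0333]
tool_rot: [[-0.607, 0.795, 0.001], [0.795, 0.607, -0.001], [-0.002, 0.001, -1.0]]
ft_force: [-0.2, 1.1, 5.4]
grip_width: 0.0233
gripper_force: 45.1
```

Call:
move_arm --jaw '[2.2,2.2,2.2,2.2,2.2,2.2,2.2,2.2,2.2,2.2]' --dp '[[0,0,0],[0,0,-0.6],[0,0,-1.2],[0,0,-1.5],[0,0,-1.8],[0,0,-1.8],[0,0,-1.8],[0,0,-1.3],[0,0,0],[0,0,0]]' --turn '[[0,0,0],[0,0,0],[0,0,0],[0,0,0],[0,0,0],[0,0,0],[0,0,0],[0,0,0],[0,0,0],[0,0,0]]'

```text
time_s: 10.68
position: [0.5916, -0.3678, 0.1327]
tool_rot: [[-0.607, 0.795, 0.0], [0.795, 0.607, -0.0], [-0.001, 0.0, -1.0]]
ft_force: [-0.3, 0.1, -3.9]
grip_width: 0.0228
gripper_force: 44.5
```

Call:
move_arm --jaw '[2.2,2.2,2.2,2.2,2.2,2.2,2.2,2.2,2.2,2.2,2.2,2.2]' --dp '[[1.2,0.5,0],[2.35,1.03,0],[2.35,1.03,0],[2.35,1.03,0],[2.35,1.03,0],[2.35,1.03,0],[2.35,1.03,0],[2.35,1.03,0],[2.35,1.03,0],[2.35,1.03,0],[2.35,1.03,0],[2.35,1.03,0]]' --turn '[[0,0,0],[0,0,0],[0,0,0],[0,0,0],[0,0,0],[0,0,0],[0,0,0],[0,0,0],[0,0,0],[0,0,0],[0,0,0],[0,0,0]]'

```text
time_s: 11.68
position: [0.5204, -0.0797, 0.1312]
tool_rot: [[-0.607, 0.795, -0.002], [0.795, 0.607, 0.001], [0.002, -0.001, -1.0]]
ft_force: [0.6, -0.8, -4.3]
grip_width: 0.0229
gripper_force: 44.5
```

Call:
move_arm --jaw '[2.2,2.2,2.2,2.2,2.2,2.2,2.2,2.2,2.2,2.2,2.2,2.2]' --dp '[[2.35,1.03,0],[2.35,1.03,0],[2.35,1.03,0],[2.35,1.03,0],[2.35,1.03,0],[1.3,0.5,0],[0,0,0],[0,0,0],[0,0,0],[0,0,0],[0,0,0],[0,0,0]]' --turn '[[0,0,0],[0,0,0],[0,0,0],[0,0,0],[0,0,0],[0,0,0.1],[0,0,0.12],[0,0,0.12],[0,0,0.12],[0,0,0.12],[0,0,0.1],[0,0,0.05]]'

```text
time_s: 12.68
position: [0.4866, 0.057, 0.1313]
tool_rot: [[0.083, 0.997, -0.002], [0.997, -0.083, 0.0], [0.0, -0.002, -1.0]]
ft_force: [0.3, -0.8, -3.4]
grip_width: 0.0229
gripper_force: 44.5
```

Call:
move_arm --jaw '[2.2,2.2]' --dp '[[0,0,0],[0,0,0]]' --turn '[[0,0,0],[0,0,0]]'

```text
time_s: 12.85
position: [0.4868, 0.057, 0.1316]
tool_rot: [[0.076, 0.997, -0.002], [0.997, -0.076, 0.0], [0.0, -0.002, -1.0]]
ft_force: [-0.4, -0.2, -3.6]
grip_width: 0.0227
gripper_force: 44.5
```

Call:
move_arm --jaw '[2.2,2.2,2.2,2.2,2.2,2.2,2.2]' --dp '[[0.9,-0.3,0.5],[0.95,-0.3,1.0],[0,0,1.2],[0,0,1.2],[0,0,0.7],[0,0,0],[0,0,0]]' --turn '[[0,0,0],[0,0,0],[0,0,0],[0,0,0],[0,0,0],[0,0,0],[0,0,0]]'

```text
time_s: 13.43
position: [0.4826, 0.0761, 0.0862]
tool_rot: [[0.077, 0.997, -0.001], [0.997, -0.077, 0.0], [0.0, -0.001, -1.0]]
ft_force: [-0.0, -0.3, -3.7]
grip_width: 0.0228
gripper_force: 44.5
```

```bash
python3 - <<'E'
from h import *
o=observe(); T=o["position"]; R=o["tool_rot"]; print(np.round(T,4))
big=[]
z=T[2]-.0333
p0=(T[0],T[1]+.003,-.078)
for n in("top","scene"):
    im,d=cams.get_image(n); im=im.copy()
    r=cams.outline_of(n,"pack")
    if r:
        print(n,r[0]["p"],r[0]["mask"].sum()); print(fit(n,[PACK],r[0]["mask"],p0,z))
    q=proj(n,[[.485,.08,.04]])[0].astype(int); u0=q-[40,30]
    c=cv2.resize(im[u0[1]:u0[1]+60,u0[0]:u0[0]+80],None,fx=8,fy=8,interpolation=cv2.INTER_CUBIC)
    for P,zz,col,pp in((PACK[1::2],z,(0,255,0),p0),(np.array([[-.020,-.062,.01],[.042,-.062,.01],[.042,.062,.01],[-.042,.062,.01],[-.042,-.040,.01]]),0,(255,0,255),(.4826,.079,-.079))):
        k=((proj(n,place(P,*pp,zz))-u0+.5)*8).astype(int); cv2.polylines(c,[k],True,col,1)
    big.append(c[:,:400] if 0 else cv2.resize(c,(400,300)))
cv2.imwrite("pics/held.png",np.hstack(big)[...,::-1])
E
```

```text
[0.4826 0.0761 0.0862]
scene 0.55 492
(array([ 0.48192577,  0.0808595 , -0.10362832]), np.float64(0.21958393113342897))
```

View pics/held.png

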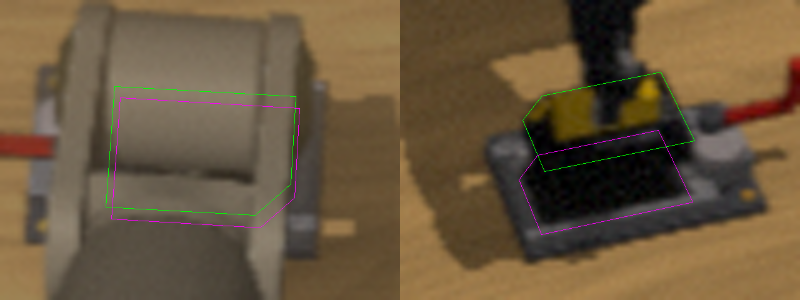

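The scene view at (600,120) shows the held pack, level and aligned over the pocket, with its cut corner matching. I'll lower it now.

Call:
move_arm --jaw '[2.2,2.2,2.2,2.2,2.2,2.2,2.2,2.2]' --dp '[[0,0,0.5],[0,0,0.6],[0,0,0.6],[0,0,0.5],[0,0,0.4],[0,0,0.4],[0,0,0],[0,0,0]]' --turn '[[0,0,0],[0,0,0],[0,0,0],[0,0,0],[0,0,0],[0,0,0],[0,0,0],[0,0,0]]'

```text
time_s: 14.3
position: [0.4828, 0.0759, 0.0561]
tool_rot: [[0.078, 0.997, -0.0], [0.997, -0.078, 0.0], [0.0, -0.0, -1.0]]
ft_force: [0.8, -1.0, -4.3]
grip_width: 0.0228
gripper_force: 44.5
```

Call:
move_arm --jaw '[2.2,2.2,2.2,2.2,2.2]' --dp '[[0,0,0.2],[0,0,0.2],[0,0,0.2],[0,0,0],[0,0,0]]' --turn '[[0,0,0],[0,0,0],[0,0,0],[0,0,0],[0,0,0]]'

```text
time_s: 14.72
position: [0.4828, 0.0759, 0.0503]
tool_rot: [[0.078, 0.997, -0.0], [0.997, -0.078, 0.0], [0.0, -0.0, -1.0]]
ft_force: [-0.6, -0.5, -3.9]
grip_width: 0.0231
gripper_force: 44.6
```

Call:
move_arm --jaw '[2.2,2.2,2.2,2.2,2.2]' --dp '[[0,0,0.15],[0,0,0.15],[0,0,0.15],[0,0,0],[0,0,0]]' --turn '[[0,0,0],[0,0,0],[0,0,0],[0,0,0],[0,0,0]]'

```text
time_s: 15.13
position: [0.4828, 0.0759, 0.0457]
tool_rot: [[0.078, 0.997, -0.0], [0.997, -0.078, 0.0], [0.0, -0.0, -1.0]]
ft_force: [-1.2, 0.5, -3.1]
grip_width: 0.0229
gripper_force: 44.6
```

Call:
move_arm --jaw '[2.2,2.2,2.2,2.2]' --dp '[[0,0,0.1],[0,0,0.1],[0,0,0],[0,0,0]]' --turn '[[0,0,0],[0,0,0],[0,0,0],[0,0,0]]'

```text
time_s: 15.47
position: [0.4828, 0.0759, 0.0438]
tool_rot: [[0.078, 0.997, -0.0], [0.997, -0.078, 0.0], [0.0, -0.0, -1.0]]
ft_force: [-0.2, -0.8, -4.0]
grip_width: 0.0228
gripper_force: 44.6
```

Call:
move_arm --jaw '[2.2,2.2,2.2,2.2,2.2,2.2]' --dp '[[0,0,0.07],[0,0,0.07],[0,0,0.07],[0,0,0],[0,0,0],[0,0,0]]' --turn '[[0,0,0],[0,0,0],[0,0,0],[0,0,0],[0,0,0],[0,0,0]]'

```text
time_s: 15.97
position: [0.4829, 0.0759, 0.0432]
tool_rot: [[0.078, 0.997, 0.001], [0.997, -0.078, -0.0], [-0.0, 0.001, -1.0]]
ft_force: [-4.3, 0.4, 14.2]
grip_width: 0.0228
gripper_force: 47.0
```

Call:
move_arm --jaw '[2.2,4.2,4.2,4.2,4.2,4.2,4.2,4.2,4.2,4.2,4.2,4.2]' --dp '[[0,0,-0.1],[0,0,0],[0,0,0],[0,0,0],[0,0,0],[0,0,-0.5],[0,0,-1.5],[0,0,-2],[0,0,-2],[0,0,-2],[0,0,-2],[0,0,0]]' --turn '[[0,0,0],[0,0,0],[0,0,0],[0,0,0],[0,0,0],[0,0,0],[0,0,0],[0,0,0],[0,0,0],[0,0,0],[0,0,0],[0,0,0]]'

```text
time_s: 16.97
position: [0.4843, 0.0758, 0.1464]
tool_rot: [[0.078, 0.997, 0.007], [0.997, -0.078, -0.001], [-0.0, 0.007, -1.0]]
ft_force: [0.7, -0.4, 0.1]
grip_width: 0.0421
gripper_force: 0.0
```

Call:
move_arm --jaw '[3,3,3,3,3,3,3,3,3]' --dp '[[1.6,0,0],[2.9,0,0],[2.9,0,0],[2.9,0,0],[2.9,0,0],[2,0,0],[1,0,0],[0,0,0],[0,0,0]]' --turn '[[0,0,0],[0,0,0],[0,0,0],[0,0,0],[0,0,0],[0,0,0],[0,0,0],[0,0,0],[0,0,0]]'

```text
time_s: 17.72
position: [0.4952, 0.2369, 0.1423]
tool_rot: [[0.077, 0.997, -0.001], [0.997, -0.077, -0.001], [-0.001, -0.001, -1.0]]
ft_force: [-0.3, 0.3, 0.6]
grip_width: 0.03
gripper_force: 0.0
```

```bash
python3 - <<'E'
from h import *
big=[]
for n in("top","scene"):
    im,d=cams.get_image(n); C=cloud(n,d)
    r=cams.outline_of(n,"pack")
    if r: print(n,r[0]["p"],r[0]["mask"].sum(),fit(n,[PACK+[0,0,.0],MODEL["pack"][1]],r[0]["mask"],(.483,.079,-.078),.010))
    q=proj(n,[[.485,.1,.04]])[0].astype(int); u0=q-[40,30]
    big.append(cv2.resize(im[u0[1]:u0[1]+60,u0[0]:u0[0]+80],(400,300),interpolation=cv2.INTER_CUBIC))
    for dx,dy in((-.026,.05),(.026,.05),(-.026,-.0),(.026,-.0),(.026,-.05),(0,-.05)):
        p=place(np.array([[dx,dy,.034]]),.4828,.079,-.078); k=np.round(proj(n,p)[0]).astype(int)
        print((dx,dy),round(float(np.median(C[k[1]-1:k[1]+2,k[0]-1:k[0]+2,2])),4),end=" ")
    print()
cv2.imwrite("pics/seat.png",np.hstack(big)[...,::-1])
E
```

```text
top 0.88 846 (array([ 0.48397521,  0.08058452, -0.1022454 ]), np.float64(0.04688731284475966))
(-0.026, 0.05) 0.0338 (0.026, 0.05) 0.0322 (-0.026, -0.0) 0.0324 (0.026, -0.0) 0.0337 (0.026, -0.05) 0.0327 (0, -0.05) 0.0326 
scene 0.69 558 (array([ 0.47836694,  0.0815311 , -0.07066263]), np.float64(0.06623093681917211))
(-0.026, 0.05) 0.0616 (0.026, 0.05) 0.036 (-0.026, -0.0) 0.0595 (0.026, -0.0) 0.0348 (0.026, -0.05) 0.0324 (0, -0.05) 0.0327
```

View pics/seat.png

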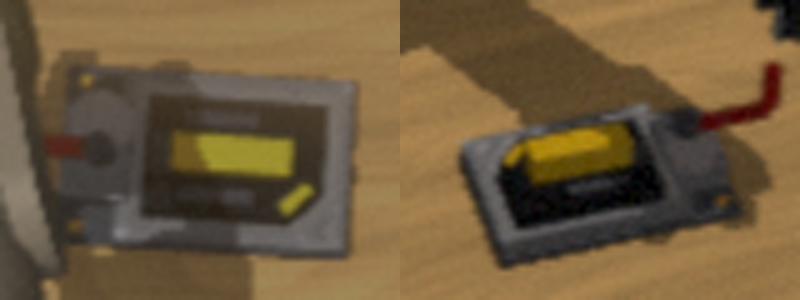

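The pack is seated flat: shoulder heights read about 33 mm everywhere, and the yellow cut corner at (297,200) matches the pocket's. Next I'll lock the lever.

Call:
move_arm --jaw '[3,3,3,3,3,3,3,3,3,2,2,2]' --dp '[[0,0.1,1],[0,0,1],[0,0,1],[0,0,1],[0,0,1],[0,0,1],[0,0,1],[0,0,1],[0,0,0],[0,0,0],[0,0,0],[0,0,0]]' --turn '[[0,0,0],[0,0,0],[0,0,0],[0,0,0],[0,0,0],[0,0,0],[0,0,0],[0,0,0],[0,0,0],[0,0,0],[0,0,0],[0,0,0]]'

```text
time_s: 18.92
position: [0.4968, 0.2374, 0.0633]
tool_rot: [[0.078, 0.997, 0.001], [0.997, -0.078, 0.0], [0.0, 0.001, -1.0]]
ft_force: [-0.1, 1.4, -0.5]
grip_width: 0.0201
gripper_force: 0.0
```

Call:
move_arm --jaw '[2,2,2,2,2,2,2,2,2,2,2,2]' --dp '[[-0.035,0.7,0],[-0.035,0.7,0],[-0.035,0.7,0],[-0.035,0.7,0],[-0.035,0.7,0],[-0.035,0.7,0],[-0.035,0.7,0],[-0.035,0.7,0],[-0.035,0.7,0],[-0.035,0.7,0],[-0.035,0.7,0],[-0.035,0.7,0]]' --turn '[[0,0,0.1],[0,0,0.1],[0,0,0.1],[0,0,0.1],[0,0,0.1],[0,0,0.1],[0,0,0.1],[0,0,0.1],[0,0,0.1],[0,0,0.1],[0,0,0.1],[0,0,0.1]]'

```text
time_s: 19.92
position: [0.5581, 0.1876, 0.0631]
tool_rot: [[0.959, 0.284, -0.0], [0.284, -0.959, 0.0], [0.0, -0.0, -1.0]]
ft_force: [-1.5, 1.8, 0.5]
grip_width: 0.0196
gripper_force: 0.8
```

Call:
move_arm --jaw '[2,2,2,2,2,2]' --dp '[[-0.035,0.7,0],[-0.035,0.7,0],[-0.035,0.7,0],[0,0.3,0],[0,0,0],[0,0,0]]' --turn '[[0,0,0.1],[0,0,0.1],[0,0,0.1],[0,0,0],[0,0,0],[0,0,0]]'

```text
time_s: 20.42
position: [0.5612, 0.164, 0.0631]
tool_rot: [[1.0, -0.004, 0.001], [-0.004, -1.0, -0.0], [0.001, 0.0, -1.0]]
ft_force: [0.2, 0.3, 0.0]
grip_width: 0.0199
gripper_force: 0.0
```

Call:
move_arm --jaw '[2,2,2,2,2]' --dp '[[0,0.2,0],[0,0.2,0],[0,0.1,0],[0,0,0],[0,0,0]]' --turn '[[0,0,0],[0,0,0],[0,0,0],[0,0,0],[0,0,0]]'

```text
time_s: 20.83
position: [0.5611, 0.1618, 0.063]
tool_rot: [[1.0, -0.005, 0.001], [-0.005, -1.0, 0.005], [0.001, -0.005, -1.0]]
ft_force: [0.9, 14.9, -1.6]
grip_width: 0.0202
gripper_force: 7.7
```

At the stop; I'll back off, open and rise, then retreat.

Call:
move_arm --jaw '[2,3,3,3,3,3,3,3,3,3,3,3]' --dp '[[0,-0.4,0],[0,-0.05,0],[0,0,0],[0,0,-1],[0,0,-2],[0,0,-2],[0,0,-2.5],[0,0,-2.5],[0,-3,-1],[0,-3,0],[0,-3,0],[0,-2,0]]' --turn '[[0,0,0],[0,0,0],[0,0,0],[0,0,0],[0,0,0],[0,0,0],[0,0,0],[0,0,0],[0,0,0],[0,0,0],[0,0,0],[0,0,0]]'

```text
time_s: 21.83
position: [0.5616, 0.2753, 0.1739]
tool_rot: [[1.0, -0.006, 0.001], [-0.006, -1.0, 0.0], [0.001, -0.0, -1.0]]
ft_force: [0.1, -0.2, 0.9]
grip_width: 0.0299
gripper_force: 0.0
```

Call:
move_arm --jaw '[3,3,3,3]' --dp '[[0,0,0],[0,0,0],[0,0,0],[0,0,0]]' --turn '[[0,0,0],[0,0,0],[0,0,0],[0,0,0]]'

```text
time_s: 22.17
position: [0.562, 0.2722, 0.173]
tool_rot: [[1.0, -0.008, 0.0], [-0.008, -1.0, -0.0], [0.0, 0.0, -1.0]]
ft_force: [-0.2, -0.1, 0.4]
grip_width: 0.0299
gripper_force: 0.0
```

```bash
python3 - <<'E'
from h import *
big=[]
for n in("top","scene"):
    im,d=cams.get_image(n)
    q=proj(n,[[.485,.1,.04]])[0].astype(int); u0=q-[40,30]
    big.append(cv2.resize(im[u0[1]:u0[1]+60,u0[0]:u0[0]+80],(400,300),interpolation=cv2.INTER_CUBIC))
    C=cloud(n,d);h=im.astype(int); red=(h[...,0]>90)&(h[...,1]<75)&(h[...,2]<75)&(np.hypot(C[...,0]-.54,C[...,1]-.17)<.08)&(C[...,2]>.088)
    print(n,red.sum(),np.round(C[red].mean(0),4))
cv2.imwrite("pics/end.png",np.hstack(big)[...,::-1])
print(observe()["position"],observe()["ft_force"])
E
```

```text
top 20 [0.5588 0.1691 0.1453]
scene 4 [0.5514 0.2173 0.2622]
[0.56205741 0.272344   0.17295267] [ 0.16426953 -0.04252148 -0.58884002]
```

View pics/end.png

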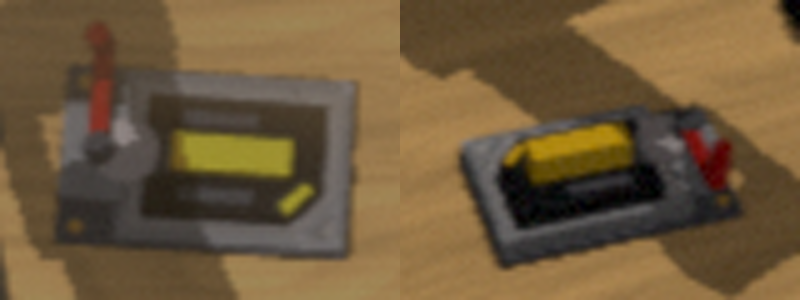

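The lever is locked along +x, with the knob at (97,35) and the lobe over the pack's +y end. The pack is seated and the gripper is clear.

```bash
python3 -c "
from rig import ticket
print(ticket.close_job())"
```

```text
the job is handed in; nothing more can be done
None
```

The job is handed in: the pack is seated flat in the pocket with its cut corner matching, the cam lever is swung to its locked stop, and the arm is clear; it took about 22 s, and the hand-in returned no verdict.

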